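Pull out both supports and lower the sorting flap

ROBOT

A 6-joint arm with a two-finger parallel gripper is mounted at the origin on the work surface. World frame = base frame: x ahead of the robot, y to its left, z up, the work surface at z = 0. Lengths are in m, angles in degrees, forces in N, time in s.
With the tool pointing down it reaches from about 0.375 to 0.9 m from the base axis. Payload 3.1 kg.
Tool frame: the origin (TCP) lies on the centre line of the jaws, within the pads' length; the fingertips stand 25 mm ahead of it and the grasp point (between the pads) lies 6 mm ahead of it; y points along the fingers, x is the direction in which the jaws open and shut, and the axes are right-handed (so a half turn about y gives the same grasp; the last joint's range is limited). The gripper opens to 87 mm and grips with 3 to 60 N. Pads are 19 mm wide; open, the fingers measure 117 mm over their backs; the gripper's body (75 mm by 190 mm) begins 51 mm behind the grasp point.
Start: joints at [66.664, 30.224, 82.088, -0, 67.689, -10.227], TCP at [0.142, 0.609, 0.208] pointing down, gripper open.
Joint ranges: [-176.69, 176.69], [-43.24, 126.21], [12.49, 139.97], [-82, 262], [0, 151.66], [-163.58, 163.58]. Speed limits (degrees/s): [159.86, 159.86, 180, 180, 180, 180].

INTERFACE

Orientations are given as a 3x3 rotation matrix whose columns are the frame's x, y, z axes.
In Python, from rig import * gives the robot as it stands.
- The arm moves only by the tool play_rows, never from a script. Its argument "commands" is a list of rows, each a list of 2 entries, a list of its own where there are three numbers: the shift along the world's x, y, z in m, then the turn, a rotation vector about the world's x, y, z in rad. A call has 1 to 10 rows; each row is the pose to reach, as a shift and turn from the pose commanded when the call began; what a row does not reach only later rows make up. A row lasts 1/8 s, in which the tool goes at most 62.5 mm and 10.7 degrees, less where a joint would pass 70% of its speed; a pose out of reach is approached as far as the arm can. A call with a gripper value outside its range is refused whole. "gripper" is the finger opening in m, from 0 to 0.087, set as the call begins (left out, the last holds). The fingers move at their own pace and stop on an object; the grip force is fixed at half the most. Time passes only in rows, so rows that repeat a pose let the fingers close. It gives the time, the measured TCP pose, the force and the opening at its end, in the units of the state.
- read_state(): the state, without advancing time (a new reading comes with each control period).
- capture(name): name is "scene" or "top" or "wrist"; returns a dict with "frame" (420x560x3 uint8, red, green, blue), "depth" (420x560 float32, m along the optical axis (not along the pixel's ray), 0 where there is no reading), "mtx" (3x3 intrinsics, pixels), "cam_to_world" (4x4, takes a point from camera to world coordinates); the wrist camera has in their place "hand_eye" (4x4, takes a point from camera to tool coordinates, whose origin is the TCP and whose axes are the tool frame's). Camera axes: x right, y down, z forward; pixel columns grow to the right and rows downward; lengths in m; the calibration is good to about 2 mm. The wrist camera is an equidistant fisheye: a pixel r from the principal point sees the ray r / f radians off the axis. A picture is of the moment at which its call begins: read the wrist's pose just before it.
- hand_in(): hands the job in, once; it reports no verdict.
The state is a dict: "time_s": time; "joint_positions": joint angles; "qvel": joint speeds; "tau": joint torques, N m; "position": TCP position; "tcp_rot": TCP orientation; "force": force on the tool from outside, world axes, zero at the start; "moment": the same for the moment, N m; "opening": opening from 0.0 (shut) to 1.0 (fully open).
Only numpy, scipy, OpenCV 4.12 (cv2) and the standard library are available. Lean on these libraries where they do the work, as an engineer would, in place of code of your own. Each camera call takes 0.05 s, during which the arm holds its last target. There are 200 camera calls.

TASK

Set up the little wooden stone-sorting bureau: pull both slide-out flap supports, the round knobs at its two ends, all the way out first, and only then tip the upright flap forward and lower it until it lies level on them. Leave the drawer with the bar handle between them shut, and do not move the glass vial or the agate slab.

Things in the scene. Friction and masses are not known exactly. Their poses are not given: they have to be found in the camera images.
- unit: Wooden bench-top bureau, fixed. Origin on the shelf (z 0) straight below the middle of the hinge line; -x points out of its front to the robot, y along its width. Case 330 mm wide, 67 high, x from -12 to 160 mm. Above it end cheeks (outer faces y +-165, x 25 to 160, up to 142 mm) and a rear strip (x 148 to 160, up to 102 mm); between them, behind the flap, an empty open-topped space.
- support_left_knob (a point): Centre of the round steel knob of the support at the bureau's +y end (y = +115 mm in the bureau's frame): a level cylinder 26 mm in diameter, 26 mm long along the pull direction, axis 46 mm above the shelf, on a 10 mm stem. Pushed in, this point is 67.5 mm ahead of the hinge line; it moves with the support. Axes as the bureau's.
- support_right_knob (a point): The same knob of the support at the bureau's -y end (y = -115 mm in the bureau's frame).
- support_left (a joint): How far the +y support is out, m: 0 pushed in, 0.10 fully out at its end stop; slides along the bureau's -x. The support is a bar 20 mm wide and 30 mm high, top at 64 mm, with its knob at the front end. About 1.5 N friction, stays where left.
- support_right (a joint): How far the -y support is out, m, as above.
- flap (a joint): Angle of the flap about its hinge line (70 mm above the bureau's origin, along its y), rad. 0: closed, leaning back (to the bureau's +x) 0.14 from upright; 0.14: upright; 1.71: level, forward on the supports; 2.1: limit, drooping if no support is out. Hinge damped (0.3 N m s/rad) with 0.12 N m friction: the flap stays where left near upright; well over, it sinks slowly by itself.
- flap_edge (a point): Middle of the flap's free (upper) edge, midway through its thickness, 140 mm from the hinge line. The flap is a plain wooden panel 290 mm wide and 12 mm thick (6 mm either side of the hinge line), about 0.35 kg.
- drawer (a joint): How far the shallow drawer between the supports is open, m: 0 shut. Its front is 160 mm wide with a thin bar handle 60 mm wide, 46 mm ahead of the hinge line and 30 mm above the shelf. To be left shut.
- vial: Cork-topped glass vial standing on the shelf beside the bureau, 28 mm diameter, 78 mm high. Origin: centre of its underside. Leave alone.
- agate: Banded agate slab of uneven rounded outline lying on the shelf beside the bureau, about 90 by 72 mm, 10 mm thick. Origin: centre of its underside. Leave alone.

How it is judged:
By the outcome, as a careful person would: the job done as asked, in the order asked, and still so for the second after the job is handed in, with the robot touching nothing.
It also fails if it takes over 66 s, if anything falls off the work surface, if the arm or the gripper's body presses on something with over 40 N, if the wrist force passes 120 N, or if a joint passes its speed limit or range.

## Working session

There is one attempt and no reset: what is moved stays moved. The work goes in short steps, Python scripts to look and compute and a tool call to move; the robot and the scene stay as the last step left them, time stands still between calls to the robot, and variables do not carry over. Pictures are saved under pics/ and viewed, about 8 in all and at most 12, crops included, and the job is handed in when it is done.

Besides the shell and the picture viewer there is one more tool, called as name(argument=value, ...), one argument or row to a line, values as JSON. play_rows: Moves the arm, as the interface text tells. Its arguments: {"type":"object","properties":{"commands":{"type":"array"},"gripper":{"type":"number"}},"required":["commands"]}

```bash
mkdir -p pics; ls
python3 - <<'E'
from rig import *
import cv2,numpy as np
s=read_state();print(s)
for n in("scene","top"):
    c=capture(n);cv2.imwrite(f"pics/{n}1.png",c["frame"][:,:,::-1]);np.savez(f"{n}1.npz",**c)
    print(n,c["mtx"],c["cam_to_world"])
E
```

```text
pics
{'time_s': 0.0, 'joint_positions': array([ 6.66638603e+01,  3.02789230e+01,  8.21559671e+01, -5.45330268e-04,
        6.76878014e+01, -1.02277510e+01]), 'qvel': array([ 0.05944704, -0.0446119 , -0.08108786, -0.05638933, -0.06171948,
       -0.05120083]), 'tau': array([-2.06349447e-03, -4.40049219e+01, -1.76588041e+01,  6.32407400e-02,
        5.80551988e-02, -1.58690245e-04]), 'position': array([0.14142213, 0.60801686, 0.20717444]), 'tcp_rot': array([[ 2.26789492e-01, -8.40164452e-04, -9.73943438e-01],
       [ 9.73941517e-01, -1.96968619e-03,  2.26790744e-01],
       [-2.10890446e-03, -9.99997707e-01,  3.71566910e-04]]), 'force': array([ 0.05494216,  0.69647893, -0.58700814]), 'moment': array([-0.01515011,  0.0192714 , -0.00206658]), 'opening': 1.0021329457119355}
scene [[475.69401181   0.         279.59983943]
 [  0.         475.69401181 212.38823872]
 [  0.           0.           1.        ]] [[-0.73599312  0.43271215 -0.52064798  1.34079074]
 [ 0.67692789  0.48071767 -0.557386    0.80945595]
 [ 0.00909699 -0.7626734  -0.64671982  1.0770896 ]
 [ 0.          0.          0.          1.        ]]
top [[459.81893719   0.         285.54187462]
 [  0.         459.81893719 211.19906641]
 [  0.           0.           1.        ]] [[ 0.00215614 -0.99828717  0.05846425  0.48930632]
 [-0.99996971 -0.00171516  0.00759193  0.00194724]
 [-0.00747865 -0.05847885 -0.99826063  1.55565344]
 [ 0.          0.          0.          1.        ]]
```

View pics/scene1.png

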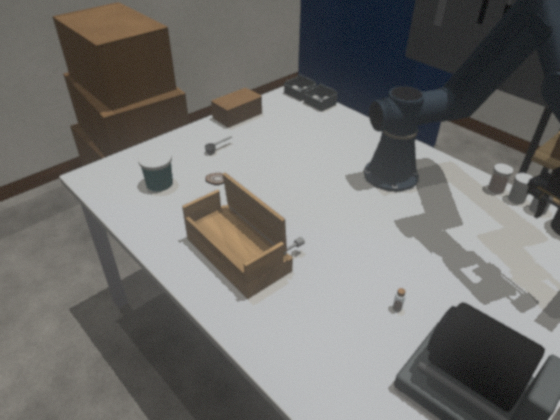

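View pics/top1.png

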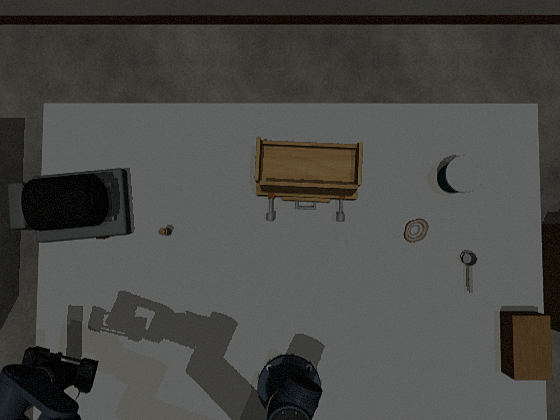

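The scene view shows the bureau from behind, with the flap upright at about (255,210). In the top view the bureau is at about (309,170), its knobs at (270,216) and (340,216), and the bar handle at (306,206). The vial is at (165,231) and the agate at (416,230).

```bash
cat > h.py <<'E'
import numpy as np,cv2
def cloud(c):
    K=c["mtx"];d=c["depth"].astype(float);v,u=np.indices(d.shape)
    P=np.stack([(u-K[0,2])/K[0,0]*d,(v-K[1,2])/K[1,1]*d,d,np.ones_like(d)],-1)@c["cam_to_world"].T
    P=P[...,:3];P[d==0]=np.nan;return P
def ray(c,uv,z):
    K=c["mtx"];T=c["cam_to_world"];r=T[:3,:3]@np.array([(uv[0]-K[0,2])/K[0,0],(uv[1]-K[1,2])/K[1,1],1]);o=T[:3,3]
    return o+r*(z-o[2])/r[2]
E
python3 - <<'E'
from h import *
c=np.load("top1.npz");P=cloud(c)
np.set_printoptions(precision=4,suppress=True,linewidth=200)
R=P[130:226,245:370]
z=R[...,2]
print("table z",np.nanmedian(P[240:260,250:350,2]))
# flap/cheek tops
m=(z>0.12);pts=R[m];print("high",m.sum(),np.nanpercentile(pts,[1,50,99],axis=0))
r=cv2.minAreaRect(pts[:,:2].astype(np.float32));print(r)
m=z>0.045;q=R[m];r=cv2.minAreaRect(q[:,:2].astype(np.float32));print(r)
for u0,u1 in((262,278),(333,347)):
    S=P[203:224,u0:u1];print("knob z mm",u0);print((S[...,2]*1000).round().astype(int))
im=cv2.resize(np.clip(c["frame"][125:230,240:375,::-1].astype(float)*1.8,0,255).astype(np.uint8),None,fx=5.5,fy=5.5,interpolation=cv2.INTER_CUBIC);cv2.imwrite("pics/topc.png",im)
E
```

```text
table z 0.0012414800499560563
high 1307 [[ 0.63   -0.2213  0.1208]
 [ 0.645  -0.0574  0.1672]
 [ 0.7902  0.1073  0.2163]]
((0.7134430408477783, -0.05732083320617676), (0.33023324608802795, 0.16156268119812012), 87.82847595214844)
((0.6697660684585571, -0.055237725377082825), (0.3302302062511444, 0.2537810504436493), 87.59838104248047)
knob z mm 262
[[                   1                   -1                    4                    3                    3                    0                   -4                   49                   51
                    52                   46                    7                    1                    2                    0                    3]
 [                   1                   -2                    1                    0                   -2                    2                    1                   49                   53
                    54                    0                    8                    0                    3                    0                    8]
 [                   0                   -4                   -1   
[... 6733 characters left out ...]
2  5  4]
 [ 0 -2  0 -1  0  9 47 48 56  0 -3  9  3 -1]
 [ 6  5  7  1 -2  0 54 53 49 -1  0 10 -1  3]
 [ 3 -3  0 -1  0  6 49 54 49  4  4 -1 -2  0]
 [-2  1 10  3  4 56 56 56 47  2 -2  4  1 -1]
 [ 0  7  5  0 58 57 56 59 58 60 59 54 -3  1]
 [-2 -4  5 -4 53 53 59 58 67 68 57 55 -1 -2]
 [-2 12 -1 -1 57 65 57 61 58 56 52 46 -2  2]
 [-2 -2  3 -5 52 54 60 63 57 55 53  1 -2  2]
 [ 5  3 -1 -2 53 59 55 62 63 62 58 -3  3  2]
 [ 5  6  1 -2 53 59 61 58 56 60 60  6 -2  5]
 [ 7 -1  2 44 54 58 52 60 58 62 51  7  1  7]
 [ 1 -2 -2  5 43 57 49 54 55 54 56  2 -1 -1]
 [ 4  0  2 -4  0  5 -2  4  3  4  3 -3 -4  6]
 [ 5  6  7 -1 -3  3  4  3  4  6  8  3  5  4]]<stdin>:12: RuntimeWarning: invalid value encountered in cast
```

View pics/topc.png

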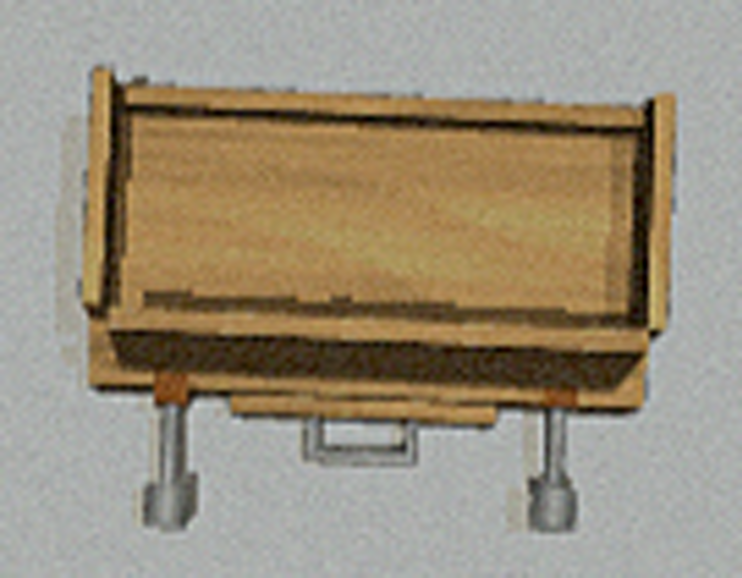

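The crop is clear: the left knob's barrel is at about (170,498) and the right one's at (551,500), with the drawer shut and the flap leaning back. Next I'll fit the bureau frame and the knob positions.

Run:
```python
from h import *
from scipy.spatial.transform import Rotation as Ro
np.set_printoptions(precision=4,suppress=True)
c=np.load("top1.npz");P=cloud(c)
K=[]
for n,(u0,u1,r0) in dict(L=(262,278,212),R=(330,350,213)).items():
    S=P[r0-2:224,u0:u1].reshape(-1,3);S=S[(S[:,2]>.053)&(S[:,2]<.08)]
    v,u=np.nonzero(np.nan_to_num(P[r0:224,u0:u1,2])>.035)
    w=ray(c,(u.mean()+u0,(v.min()+v.max())/2+r0),.055);K.append(w)
    print(n,len(S),np.median(S,0),"ray",w)
d=K[0]-K[1];print("dist(0.230)",np.linalg.norm(d[:2]),"yaw",np.degrees(np.arctan2(-d[0],d[1])))
# hi pts: cheeks (z .12-.155) by minAreaRect corners
R=P[130:205,245:370].reshape(-1,3);
H=R[(R[:,2]>.130)&(R[:,2]<.15)];H=H[(H[:,0]>.68)];r=cv2.minAreaRect(H[:,:2].astype(np.float32));print("cheeks",r);print(cv2.boxPoints(r))
F=R[(R[:,2]>.19)];print("flap edge",np.median(F,0),np.polyfit(F[:,1],F[:,0],1),F[:,1].min(),F[:,1].max())
yaw=np.arctan2(-d[0],d[1])
from rig import *
s=read_state();Rt=s["tcp_rot"]
B=Ro.from_euler('z',yaw).as_matrix()
t=np.radians(20)
bx,by=B[:,0],B[:,1]
yt=np.sin(t)*bx-np.cos(t)*np.array([0,0,1]);T=np.column_stack([by,yt,np.cross(by,yt)])
print(T,"rotvec",Ro.from_matrix(T@Rt.T).as_rotvec(), "T0",s["position"])
for k in K:
    g=np.array([*k[:2],.046]);print("grasp shift",g-.006*yt-s["position"])
```

```text
L 51 [0.561  0.0641 0.058 ] ray [0.5614 0.0653 0.055 ]
R 55 [ 0.5586 -0.1642  0.0576] ray [ 0.5585 -0.1647  0.055 ]
dist(0.230) 0.23010340052290934 yaw -0.7107200347829561
cheeks ((0.7349188923835754, -0.05831293761730194), (0.3302305340766907, 0.11989336460828781), 88.07665252685547)
[[ 0.6695 -0.2213]
 [ 0.7893 -0.2253]
 [ 0.8004  0.1047]
 [ 0.6805  0.1087]]
flap edge [ 0.645  -0.0539  0.2101] [0.0437 0.647 ] -0.19784995362478272 0.09047773073179587
[[ 0.0124  0.342  -0.9396]
 [ 0.9999 -0.0042  0.0117]
 [ 0.     -0.9397 -0.342 ]] rotvec [-0.0403 -0.3478  0.2145] T0 [0.1415 0.6081 0.2073]
grasp shift [ 0.4179 -0.5427 -0.1557]
grasp shift [ 0.415  -0.7728 -0.1557]
```

Run:
```python
from h import *
from rig import *
from scipy.spatial.transform import Rotation as Ro
np.set_printoptions(precision=4,suppress=True)
s=read_state();B=Ro.from_euler('z',-2.2,degrees=True).as_matrix();t=np.radians(20)
yt=np.sin(t)*B[:,0]-np.cos(t)*np.array([0,0,1]);T=np.column_stack([B[:,1],yt,np.cross(B[:,1],yt)])
print(Ro.from_matrix(T@s["tcp_rot"].T).as_rotvec())
for k in((.5614,.0653),(.5585,-.1647)):print(np.array([*k,.046])-.006*yt-s["position"])
```

```text
[-0.0448 -0.3471  0.1888]
[ 0.4179 -0.5427 -0.1557]
[ 0.415  -0.7727 -0.1557]
```

play_rows(
  commands=[
    [[0.04,-0.05,0],[0,0,0]],
    [[0.08,-0.1,0],[0,0,0]],
    [[0.115,-0.15,0],[0,0,0]],
    [[0.15,-0.2,0],[0,0,0]],
    [[0.19,-0.25,0],[0,0,0]],
    [[0.225,-0.3,0],[-0.01,-0.09,0.05]],
    [[0.265,-0.35,0],[-0.02,-0.17,0.1]],
    [[0.3,-0.4,0],[-0.03,-0.26,0.15]],
    [[0.34,-0.45,0],[-0.04,-0.35,0.19]],
    [[0.38,-0.5,0],[-0.04,-0.35,0.19]],
  ],
  gripper=0.07,
)

```text
time_s: 1.35
position: [0.5177, 0.1099, 0.2071]
tcp_rot: [[0.035, 0.342, -0.939], [0.999, -0.006, 0.035], [0.006, -0.94, -0.342]]
force: [0.2, 1.5, -0.1]
opening: 0.802
```

play_rows(
  commands=[
    [[0.038,-0.043,0],[0,0,0]],
    [[0.038,-0.043,-0.04],[0,0,0]],
    [[0.038,-0.043,-0.08],[0,0,0]],
    [[0.038,-0.043,-0.12],[0,0,0]],
    [[0.038,-0.043,-0.14],[0,0,0]],
    [[0.038,-0.043,-0.156],[0,0,0]],
    [[0.038,-0.043,-0.156],[0,0,0]],
  ],
)

```text
time_s: 2.22
position: [0.5566, 0.0683, 0.0506]
tcp_rot: [[0.036, 0.341, -0.939], [0.999, -0.006, 0.036], [0.007, -0.94, -0.341]]
force: [0.7, -0.0, 0.9]
opening: 0.804
```

play_rows(
  commands=[
    [[0,0,0],[0,0,0]],
    [[0,0,0],[0,0,0]],
    [[0,0,0],[0,0,0]],
    [[0,0,0],[0,0,0]],
    [[0,0,0],[0,0,0]],
  ],
  gripper=0.0,
)

```text
time_s: 2.85
position: [0.5577, 0.0683, 0.0524]
tcp_rot: [[0.036, 0.345, -0.938], [0.999, -0.006, 0.036], [0.007, -0.939, -0.345]]
force: [0.1, 0.5, 0.2]
opening: 0.32
```

play_rows(
  commands=[
    [[-0.01,0,0],[0,0,0]],
    [[-0.02,0.001,0],[0,0,0]],
    [[-0.03,0.001,0],[0,0,0]],
    [[-0.04,0.0015,0],[0,0,0]],
    [[-0.05,0.002,0],[0,0,0]],
    [[-0.06,0.0025,0],[0,0,0]],
    [[-0.07,0.003,0],[0,0,0]],
    [[-0.08,0.003,0],[0,0,0]],
    [[-0.086,0.0035,0],[0,0,0]],
    [[-0.086,0.0035,0],[0,0,0]],
  ],
)

```text
time_s: 4.1
position: [0.4723, 0.0726, 0.0553]
tcp_rot: [[0.035, 0.338, -0.94], [0.999, -0.008, 0.035], [0.005, -0.941, -0.338]]
force: [0.4, -0.1, 1.1]
opening: 0.005
```

play_rows(
  commands=[
    [[-0.004,0,0],[0,0,0]],
    [[-0.007,0,0],[0,0,0]],
    [[-0.01,0,0],[0,0,0]],
    [[-0.01,0,0],[0,0,0]],
  ],
)

```text
time_s: 4.6
position: [0.4653, 0.0732, 0.058]
tcp_rot: [[0.036, 0.335, -0.941], [0.999, -0.009, 0.036], [0.004, -0.942, -0.335]]
force: [-0.4, -0.1, -0.4]
opening: 0.004
```

Run:
```python
from h import *
from rig import *
s=read_state();print(s["position"],s["tcp_rot"],s["force"])
c=capture("wrist");np.savez("w1.npz",**c);print(c["mtx"],c["hand_eye"])
cv2.imwrite("pics/w1.png",np.clip(c["frame"][:,:,::-1]*1.5,0,255).astype(np.uint8))
t=capture("top");P=cloud(t);np.savez("top2.npz",**t)
for n,u0,u1 in(("L",262,278),("R",330,350)):
    S=P[200:260,u0:u1];v,u=np.nonzero((S[...,2]>.052)&(S[...,2]<.066));print(n,v.min()+200,v.max()+200,len(v))
```

```text
[0.46525978 0.07320257 0.05802118] [[ 0.03644431  0.33523605 -0.94142902]
 [ 0.99932803 -0.00853892  0.03564504]
 [ 0.00391071 -0.94209547 -0.33532198]] [-0.41356278 -0.09113404 -0.39252995]
[[325.1922621    0.         280.71097176]
 [  0.         325.1922621  207.86242532]
 [  0.           0.           1.        ]] [[ 9.99999384e-01  8.70013197e-04  6.89749569e-04 -8.53108072e-06]
 [-3.98063621e-04 -2.98998428e-01  9.54253521e-01 -1.76540648e-01]
 [ 1.03644719e-03 -9.54253207e-01 -2.98997898e-01  8.31832238e-02]
 [ 0.00000000e+00  0.00000000e+00  0.00000000e+00  1.00000000e+00]]
L 201 220 69
R 201 221 72
```

View pics/w1.png

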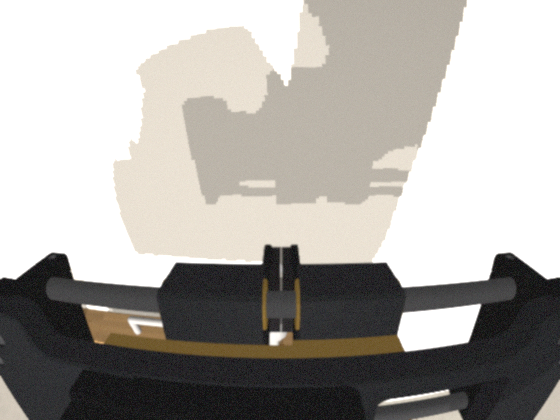

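The jaws were still closing when I pulled, so the grip missed and the support stayed put. The picture shows the fingers shut at (281,290) and empty. I'll open, go back and give them longer to close.

play_rows(
  commands=[
    [[0,0,0],[0,0,0]],
    [[0,-0.003,-0.002],[0,0,0]],
    [[0,-0.006,-0.004],[0,0,0]],
    [[0,-0.006,-0.004],[0,0,0]],
    [[0,-0.006,-0.004],[0,0,0]],
    [[0,-0.006,-0.004],[0,0,0]],
    [[0,-0.006,-0.004],[0,0,0]],
    [[0,-0.006,-0.004],[0,0,0]],
  ],
  gripper=0.06,
)

```text
time_s: 5.7
position: [0.4668, 0.0677, 0.0561]
tcp_rot: [[0.037, 0.332, -0.943], [0.999, -0.009, 0.036], [0.003, -0.943, -0.332]]
force: [0.5, 0.5, -0.4]
opening: 0.683
```

play_rows(
  commands=[
    [[0.03,0,0],[0,0,0]],
    [[0.06,0,0],[0,0,0]],
    [[0.08,0,0],[0,0,0]],
    [[0.094,0,0],[0,0,0]],
    [[0.094,0,0],[0,0,0]],
  ],
)

```text
time_s: 6.32
position: [0.5641, 0.0673, 0.0568]
tcp_rot: [[0.036, 0.336, -0.941], [0.999, -0.01, 0.035], [0.002, -0.942, -0.337]]
force: [0.9, 0.4, -0.3]
opening: 0.693
```

play_rows(
  commands=[
    [[0,0,0],[0,0,0]],
    [[0,0,0],[0,0,0]],
    [[0,0,0],[0,0,0]],
    [[0,0,0],[0,0,0]],
    [[0,0,0],[0,0,0]],
    [[0,0,0],[0,0,0]],
    [[0,0,0],[0,0,0]],
    [[0,0,0],[0,0,0]],
  ],
  gripper=0.0,
)

```text
time_s: 7.32
position: [0.5608, 0.0676, 0.0561]
tcp_rot: [[0.037, 0.332, -0.943], [0.999, -0.009, 0.036], [0.003, -0.943, -0.332]]
force: [-0.2, 0.4, -0.9]
opening: 0.009
```

Run:
```python
from h import *
from rig import *
s=read_state();print(s["position"],s["force"],s["joint_positions"])
c=capture("wrist");np.savez("w2.npz",**c)
t=capture("top");np.savez("top3.npz",**t);sc=capture("scene")
a=np.clip(c["frame"][:,:,::-1]*1.2,0,255).astype(np.uint8)[200:420,80:480]
b=cv2.resize(np.clip(t["frame"][130:250,240:375,::-1]*1.8,0,255).astype(np.uint8),(400,356),interpolation=cv2.INTER_CUBIC)
d=cv2.resize(sc["frame"][150:310,170:350,::-1],(400,356),interpolation=cv2.INTER_CUBIC)
o=np.zeros((580,800,3),np.uint8);o[:220,:400]=a;o[220:576,:400]=b;o[220:576,400:]=d
cv2.imwrite("pics/mix.png",o)
```

```text
[0.56084452 0.06763112 0.05608143] [-0.18357581  0.41481464 -0.92145393] [ -5.12764513  35.60961968 113.36408244   5.73249352  11.71282262
 -98.38555773]
```

View pics/mix.png

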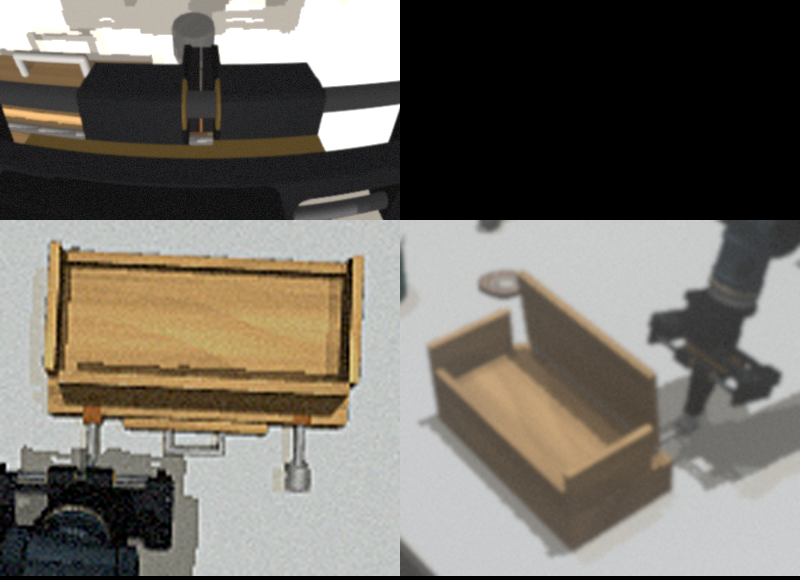

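Run:
```python
from h import *
np.set_printoptions(precision=3,suppress=True,linewidth=220)
p=np.array([.56084,.06763,.05608]);R=np.array([[.037,.332,-.943],[.999,-.009,.036],[.003,-.943,-.332]])
c=np.load("w2.npz");K=c["mtx"];H=c["hand_eye"];d=c["depth"]
v,u=np.indices(d.shape);a=(u-K[0,2])/K[0,0];b=(v-K[1,2])/K[1,1];r=np.hypot(a,b)+1e-9
D=np.stack([np.tan(r)*a/r,np.tan(r)*b/r,np.ones_like(r)],-1)*d[...,None]
T=D@H[:3,:3].T+H[:3,3];W=T@R.T+p
for vv in range(208,350,6):
    print(vv,[ (round(float(x),3)) for x in W[vv,274]],"tool",T[vv,274], "| u268 z",W[vv,262])
t=np.load("top3.npz");P=cloud(t)
for n,u0,u1 in(("L",262,278),("R",330,350)):
    print((np.nan_to_num(P[200:230,u0:u1,2])*1000).astype(int)[:, ::2])
```

```text
208 [0.57, 0.063, -0.0] tool [-0.005  0.056  0.01 ] | u268 z [ 0.57   0.054 -0.001]
214 [0.547, 0.064, 0.036] tool [-0.004  0.014  0.02 ] | u268 z [0.547 0.057 0.036]
220 [0.547, 0.064, 0.042] tool [-0.004  0.009  0.017] | u268 z [0.547 0.057 0.042]
226 [0.548, 0.064, 0.047] tool [-0.004  0.004  0.015] | u268 z [0.546 0.057 0.048]
232 [0.547, 0.064, 0.053] tool [-0.004 -0.002  0.014] | u268 z [0.547 0.057 0.053]
238 [0.547, 0.064, 0.058] tool [-0.004 -0.007  0.012] | u268 z [0.548 0.058 0.057]
244 [0.552, 0.064, 0.059] tool [-0.004 -0.005  0.008] | u268 z [0.554 0.057 0.056]
250 [0.545, 0.065, 0.07] tool [-0.003 -0.019  0.01 ] | u268 z [0.557 0.057 0.057]
256 [0.542, 0.065, 0.077] tool [-0.003 -0.026  0.01 ] | u268 z [0.539 0.059 0.08 ]
262 [0.541, 0.065, 0.083] tool [-0.003 -0.032  0.01 ] | u268 z [0.538 0.059 0.085]
268 [0.539, 0.065, 0.089] tool [-0.003 -0.038  0.01 ] | u268 z [0.494 0.064 0.13 ]
274 [0.536, 0.065, 0.096] tool [-0.003 -0.046  0.01 ] | u268 z [0.492 0.065 0.134]
280 [0.534, 0.066, 0.101] tool [-0.003 -0.051  0.01 ] | u268 z [0.493 0.065 0.136]
286 [0.533, 0.066, 0.
[... 2230 characters left out ...]
 0  1]
 [ 0  0  3  2  3 47  5  1  1  2]
 [ 1  8  0  0  2 49  2  3  0  0]
 [ 0 -2  5  4 -2 54  2 -2 11  6]
 [ 2 -4 -2  0  1 50  2 -4  5  8]
 [ 2  0 -6  2 47 51 -1 -4  2 -3]
 [-4  1  0 -1 60 56 54 47  5  0]
 [ 4 -3  2 -1 55 65 55 47  0  0]
 [ 6  0  1  1 58 61 61 48  5  2]
 [ 7 -2  1  1 54 56 52 -1  1  1]
 [ 1  6  8  3 56 61 55  6  6  0]
 [ 0  1  0  2 57 52 57  2 -1 -7]
 [ 7  6  4 45 57 63 57  3 -4  6]
 [ 3  2 -5  2 47 55 58  4  2  5]
 [ 9  0  1  0  8 -3 -2  7  5  7]
 [ 2 -1  0 -3  2  0  0 -2 -3  4]
 [ 5  2  0  0  0  5 -5  0  3  0]
 [ 0  1  3 -3 -2 -3  1  3 -3 -2]
 [-1  1 -2  2  0  0  0  1  5  3]
 [ 3 -2  1  0 -1  0 -1  0  0 -2]
 [ 3  0  1  3 -3  0  5  3 -1 10]
 [ 3  8  4  4 -4  2 -3  0  4  3]]
```

The wrist depth puts the knob where the top view did, but the fingers seem to end at tool y ≈ -0.02 and not +0.025. That would leave them closing above the knob. I'll check this with the scene camera, which is independent.

Run:
```python
from h import *
from rig import *
np.set_printoptions(precision=3,suppress=True,linewidth=220)
s=read_state();p=s["position"];R=s["tcp_rot"];c=capture("scene");np.savez("sc3.npz",**c)
P=cloud(c);W=P[160:290,250:360].reshape(-1,3);col=c["frame"][160:290,250:360].reshape(-1,3)
T=(W-p)@R
m=(col.max(1)<70)&(abs(T[:,0])<.03)&(abs(T[:,2])<.03)&(W[:,2]>.01)
print(m.sum(),np.sort(T[m,1])[-25:]);
for y in np.arange(-.1,.04,.01):
    k=m&(abs(T[:,1]-y)<.005);print(round(y,2),k.sum(),T[k].mean(0) if k.any() else "")
K=c["mtx"];C=np.linalg.inv(c["cam_to_world"])
for y in(-.02,0,.025):
    q=C@np.r_[p+R@[0,y,0],1];print("proj tool y",y,K[:2,:2]@(q[:2]/q[2])+K[:2,2])
a=cv2.resize(c["frame"][180:265,250:350,::-1],None,fx=6,fy=6,interpolation=cv2.INTER_CUBIC);cv2.imwrite("pics/tip.png",a)
```

```text
614 [-0.029 -0.029 -0.028 -0.028 -0.027 -0.026 -0.025 -0.024 -0.023 -0.023 -0.023 -0.021 -0.021 -0.021 -0.021 -0.02  -0.02  -0.02  -0.019 -0.019 -0.018 -0.018 -0.017 -0.015 -0.014]
-0.1 8 [ 0.004 -0.102 -0.015]
-0.09 0 
-0.08 1 [ 0.028 -0.081 -0.016]
-0.07 13 [ 0.01  -0.069 -0.009]
-0.06 32 [ 0.006 -0.06  -0.009]
-0.05 22 [ 0.007 -0.05  -0.009]
-0.04 20 [ 0.006 -0.04  -0.008]
-0.03 17 [ 0.007 -0.031 -0.008]
-0.02 18 [ 0.006 -0.02  -0.007]
-0.01 1 [ 0.004 -0.014 -0.008]
-0.0 0 
0.01 0 
0.02 0 
0.03 0 
0.04 0 
proj tool y -0.02 [301.523 234.195]
proj tool y 0 [299.724 239.584]
proj tool y 0.025 [297.506 246.23 ]
```

View pics/tip.png

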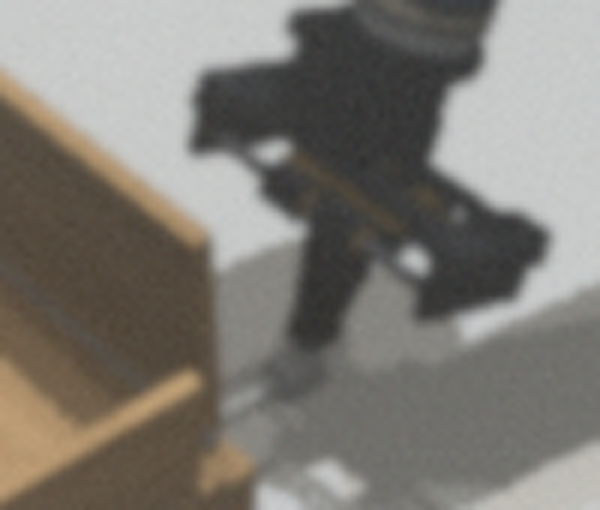

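Both cameras agree. In the crop the fingertip ends at (310,345), just above the knob at (295,375). The real tips are near tool y = -0.016, about 41 mm short of the stated +0.025, so I'll put the grasp point at tool y ≈ -0.036. I'll open, descend 44 mm more and grip.

play_rows(
  commands=[
    [[0,0,0],[0,0,0]],
    [[0,0,0],[0,0,0]],
    [[0,0,0],[0,0,0]],
    [[0,0,0],[0,0,0]],
    [[0,0,0],[0,0,0]],
    [[0,0,0],[0,0,0]],
    [[0.004,-0.003,-0.014],[0,0,0]],
    [[0.008,-0.003,-0.028],[0,0,0]],
    [[0.013,-0.003,-0.044],[0,0,0]],
    [[0.013,-0.003,-0.044],[0,0,0]],
  ],
  gripper=0.06,
)

```text
time_s: 8.78
position: [0.5733, 0.0646, 0.01]
tcp_rot: [[0.037, 0.329, -0.943], [0.999, -0.009, 0.036], [0.003, -0.944, -0.329]]
force: [-0.8, 0.7, -0.4]
opening: 0.684
```

play_rows(
  commands=[
    [[0,0,0],[0,0,0]],
    [[0,0,0],[0,0,0]],
    [[0,0,0],[0,0,0]],
    [[0,0,0],[0,0,0]],
    [[0,0,0],[0,0,0]],
    [[0,0,0],[0,0,0]],
    [[0,0,0],[0,0,0]],
  ],
  gripper=0.0,
)

```text
time_s: 9.65
position: [0.5745, 0.0627, 0.0125]
tcp_rot: [[0.039, 0.334, -0.942], [0.999, -0.011, 0.038], [0.002, -0.943, -0.334]]
force: [-0.8, -10.3, 0.7]
opening: 0.286
```

Gripped: the opening is about 25 mm. Now I'll pull.

play_rows(
  commands=[
    [[-0.006,-0.001,0],[0,0,0]],
    [[-0.016,-0.001,0],[0,0,0]],
    [[-0.028,-0.001,0],[0,0,0]],
    [[-0.04,0,0],[0,0,0]],
    [[-0.052,0,0],[0,0,0]],
    [[-0.064,0.001,0],[0,0,0]],
    [[-0.074,0.001,0],[0,0,0]],
    [[-0.082,0.0015,0],[0,0,0]],
    [[-0.088,0.002,0],[0,0,0]],
    [[-0.088,0.002,0],[0,0,0]],
  ],
)

```text
time_s: 10.9
position: [0.4884, 0.0662, 0.0176]
tcp_rot: [[0.044, 0.303, -0.952], [0.999, -0.021, 0.039], [-0.008, -0.953, -0.303]]
force: [-1.6, -11.4, -37.7]
opening: 0.291
```

play_rows(
  commands=[
    [[-0.003,0,0],[0,0,0]],
    [[-0.005,0,0],[0,0,0]],
    [[-0.007,0,0],[0,0,0]],
    [[-0.007,0,0],[0,0,0]],
  ],
)

```text
time_s: 11.4
position: [0.4876, 0.0662, 0.0206]
tcp_rot: [[0.044, 0.306, -0.951], [0.999, -0.022, 0.039], [-0.009, -0.952, -0.307]]
force: [5.9, -10.4, -38.0]
opening: 0.292
```

Run:
```python
from h import *
from rig import *
s=read_state();print(s["joint_positions"],s["force"],s["position"],s["moment"],s["tau"])
```

```text
[  -5.60765453   38.74850292  123.22910174   70.45460813    0.47260599
 -163.54224945] [  5.91377226 -10.37043309 -38.00436959] [0.48763366 0.06615338 0.02056802] [-1.46595743  1.12312578 -0.52822718] [ 5.54305047e+00 -5.05324924e+01 -5.44304810e-01 -3.21455591e-02
  1.91769384e+00 -5.88687323e-02]
```

The 20° tilt has driven j5 to about 0 and j6 to its limit, which explains the upward drift. I'll release, lift, turn the tool vertical and finish the pull that way.

play_rows(
  commands=[
    [[0.008,0,0.006],[0,0,0]],
    [[0.008,0,0.006],[0,0,0]],
    [[0.008,0,0.006],[0,0,0]],
    [[0.008,0,0.006],[0,0,0]],
    [[0.008,0,0.006],[0,0,0]],
  ],
  gripper=0.06,
)

```text
time_s: 12.02
position: [0.4959, 0.0698, 0.0302]
tcp_rot: [[0.039, 0.311, -0.95], [0.999, -0.015, 0.036], [-0.003, -0.95, -0.311]]
force: [0.1, 0.3, -1.4]
opening: 0.677
```

Run:
```python
from rig import *
s=read_state();print(s["joint_positions"],s["force"],s["position"],s["opening"]);print(s["tcp_rot"])
```

```text
[  -5.33159114   37.44781657  122.04596452   18.93232304    2.52784448
 -111.93171449] [ 0.11175334  0.34726214 -1.38587794] [0.49594666 0.06979599 0.03019094] 0.6767439432993039
[[ 0.03855852  0.31087741 -0.94966756]
 [ 0.99925248 -0.01464006  0.03577929]
 [-0.00278021 -0.95033726 -0.31120952]]
```

play_rows(
  commands=[
    [[0,0,0.03],[0,0.0,0]],
    [[-0.003,0,0.06],[0,0.05,0]],
    [[-0.006,-0.001,0.08],[0,0.15,0]],
    [[-0.01,-0.002,0.08],[0,0.25,0]],
    [[-0.014,-0.002,0.08],[0,0.35,0]],
    [[-0.014,-0.002,0.08],[0,0.35,0]],
  ],
)

```text
time_s: 12.78
position: [0.4839, 0.0678, 0.1101]
tcp_rot: [[0.036, -0.031, -0.999], [0.999, -0.014, 0.036], [-0.015, -0.999, 0.03]]
force: [0.4, -0.6, 0.6]
opening: 0.692
```

```bash
cat > knobs.py <<'E'
from h import *
from rig import *
np.set_printoptions(precision=4,suppress=True,linewidth=200)
s=read_state();print(s["joint_positions"],s["position"],s["force"]);print(s["tcp_rot"])
p=s["position"];R=s["tcp_rot"];c=capture("wrist");K=c["mtx"];H=c["hand_eye"];d=c["depth"]
v,u=np.indices(d.shape);a=(u-K[0,2])/K[0,0];b=(v-K[1,2])/K[1,1];r=np.hypot(a,b)+1e-9
W=(np.stack([np.tan(r)*a/r,np.tan(r)*b/r,np.ones_like(r)],-1)*d[...,None]@H[:3,:3].T+H[:3,3])@R.T+p
W[d==0]=np.nan
g=c["frame"].astype(int);grey=(g.max(-1)-g.min(-1)<25)
for n,y0 in(("L",.067),("R",-.163)):
    m=(abs(W[...,1]-y0)<.025)&(W[...,2]>.052)&(W[...,2]<.066)&(W[...,0]>.42)&(W[...,0]<.6)&grey
    q=W[m];print(n,m.sum(),np.percentile(q,[2,50,98],axis=0) if m.sum() else "")
cv2.imwrite("pics/wk.png",np.clip(g[:,:,::-1]*1.2,0,255).astype(np.uint8))
t=capture("top");P=cloud(t);np.savez("topk.npz",**t)
for n,u0,u1 in(("L",260,280),("R",330,350)):
    S=P[205:262,u0:u1];q=S[(S[...,2]>.0545)&(S[...,2]<.068)];print("top",n,len(q),np.percentile(q,[2,50,98],axis=0) if len(q) else "")
E
python3 knobs.py
```

```text
[ -4.5259  29.3933 105.3455  -1.2766  46.9729 -91.5863] [0.4839 0.0678 0.1101] [ 0.3876 -0.6109  0.5584]
[[ 0.0356 -0.0309 -0.9989]
 [ 0.9993 -0.0139  0.0361]
 [-0.015  -0.9994  0.0304]]
L 1019 [[0.4615 0.0558 0.0524]
 [0.4736 0.0666 0.0571]
 [0.4869 0.0774 0.0594]]
R 0 
top L 91 [[0.5415 0.0541 0.0564]
 [0.5711 0.0638 0.0648]
 [0.5968 0.0736 0.0677]]
top R 50 [[ 0.5455 -0.1741  0.0549]
 [ 0.5582 -0.164   0.0586]
 [ 0.588  -0.1543  0.0635]]
```

play_rows(
  commands=[
    [[-0.011,-0.001,0],[0,0,0]],
    [[-0.011,-0.001,-0.03],[0,0,0]],
    [[-0.011,-0.001,-0.06],[0,0,0]],
    [[-0.011,-0.001,-0.08],[0,0,0]],
    [[-0.011,-0.001,-0.1],[0,0,0]],
    [[-0.011,-0.001,-0.1],[0,0,0]],
  ],
)

```text
time_s: 13.62
position: [0.4684, 0.0667, 0.0091]
tcp_rot: [[0.036, -0.039, -0.999], [0.999, -0.014, 0.037], [-0.016, -0.999, 0.038]]
force: [0.5, 0.9, -0.1]
opening: 0.691
```

play_rows(
  commands=[
    [[0,0,0],[0,0,0]],
    [[0,0,0],[0,0,0]],
    [[0,0,0],[0,0,0]],
    [[0,0,0],[0,0,0]],
    [[0,0,0],[0,0,0]],
    [[0,0,0],[0,0,0]],
  ],
  gripper=0.0,
)

```text
time_s: 14.38
position: [0.4714, 0.0664, 0.0102]
tcp_rot: [[0.036, -0.033, -0.999], [0.999, -0.015, 0.036], [-0.016, -0.999, 0.033]]
force: [0.1, -2.5, 3.3]
opening: 0.283
```

play_rows(
  commands=[
    [[-0.004,0,0],[0,0,0]],
    [[-0.008,0,0],[0,0,0]],
    [[-0.011,0,0],[0,0,0]],
    [[-0.011,0,0],[0,0,0]],
  ],
)

```text
time_s: 14.88
position: [0.4711, 0.0663, 0.0104]
tcp_rot: [[0.038, -0.012, -0.999], [0.999, -0.015, 0.038], [-0.016, -1.0, 0.011]]
force: [13.7, 3.6, -7.1]
opening: 0.286
```

Run:
```python
from rig import *
s=read_state();print(s["joint_positions"],s["force"],s["position"],s["opening"])
```

```text
[ -4.84395705  39.56230932 111.06309229  -1.85354167  29.99481399
 -91.07407177] [13.70754157  3.59464091 -7.13000292] [0.47110284 0.0662836  0.01039832] 0.28574918171811425
```

13.7 N of resistance against 1.5 N of friction, with no motion, so the left support is at its stop. I'll release it and go to the right knob.

play_rows(
  commands=[
    [[0.008,0,0],[0,0,0]],
    [[0.01,0,0],[0,0,0]],
    [[0.01,0,0],[0,0,0]],
    [[0.01,0,0],[0,0,0]],
    [[0.01,0,0.0],[0,0,0]],
    [[0.01,0,0.05],[0,0,0]],
    [[0.01,0,0.1],[0,0,0]],
    [[0.015,-0.05,0.1],[0,0,0]],
    [[0.02,-0.1,0.1],[0,0,0]],
    [[0.03,-0.15,0.1],[0,0,0]],
  ],
  gripper=0.06,
)

```text
time_s: 16.12
position: [0.4896, -0.0845, 0.1102]
tcp_rot: [[0.035, -0.034, -0.999], [0.999, -0.015, 0.036], [-0.016, -0.999, 0.034]]
force: [0.8, -0.3, -0.0]
opening: 0.692
```

play_rows(
  commands=[
    [[0.02,-0.04,0],[0,0,0]],
    [[0.04,-0.078,0],[0,0,0]],
    [[0.05,-0.078,0],[0,0,0]],
    [[0.05,-0.078,0],[0,0,0]],
  ],
)

```text
time_s: 16.62
position: [0.5398, -0.1609, 0.1096]
tcp_rot: [[0.036, -0.035, -0.999], [0.999, -0.014, 0.037], [-0.015, -0.999, 0.034]]
force: [-0.0, 0.5, 0.3]
opening: 0.692
```

```bash
python3 knobs.py
```

```text
[ -27.0252   33.7959   94.8174   -2.0362   52.8261 -113.6871] [ 0.5398 -0.1609  0.1096] [-0.0035  0.5138  0.3054]
[[ 0.0362 -0.035  -0.9987]
 [ 0.9992 -0.0139  0.0367]
 [-0.0152 -0.9993  0.0344]]
L 488 [[0.4614 0.0551 0.0522]
 [0.4737 0.0619 0.0571]
 [0.4939 0.0736 0.0595]]
R 929 [[ 0.5453 -0.1778  0.0524]
 [ 0.5571 -0.167   0.0571]
 [ 0.5706 -0.1566  0.0594]]
top L 156 [[0.4637 0.0541 0.0549]
 [0.548  0.0668 0.0631]
 [0.5966 0.0766 0.0678]]
top R 0
```

play_rows(
  commands=[
    [[0.016,-0.006,0],[0,0,0]],
    [[0.016,-0.006,-0.03],[0,0,0]],
    [[0.016,-0.006,-0.06],[0,0,0]],
    [[0.016,-0.006,-0.08],[0,0,0]],
    [[0.016,-0.006,-0.1],[0,0,0]],
    [[0.016,-0.006,-0.1],[0,0,0]],
  ],
)

```text
time_s: 17.48
position: [0.554, -0.1654, 0.0087]
tcp_rot: [[0.035, -0.038, -0.999], [0.999, -0.013, 0.035], [-0.014, -0.999, 0.038]]
force: [0.6, -0.4, -0.1]
opening: 0.688
```

play_rows(
  commands=[
    [[0,0,0],[0,0,0]],
    [[0,0,0],[0,0,0]],
    [[0,0,0],[0,0,0]],
    [[0,0,0],[0,0,0]],
    [[0,0,0],[0,0,0]],
    [[0,0,0],[0,0,0]],
  ],
  gripper=0.0,
)

```text
time_s: 18.23
position: [0.5563, -0.1677, 0.0103]
tcp_rot: [[0.036, -0.034, -0.999], [0.999, -0.015, 0.037], [-0.016, -0.999, 0.033]]
force: [-0.3, -0.7, 1.9]
opening: 0.285
```

play_rows(
  commands=[
    [[-0.006,0,0],[0,0,0]],
    [[-0.016,0.001,0],[0,0,0]],
    [[-0.028,0.001,0],[0,0,0]],
    [[-0.04,0.0015,0],[0,0,0]],
    [[-0.052,0.002,0],[0,0,0]],
    [[-0.064,0.0025,0],[0,0,0]],
    [[-0.074,0.003,0],[0,0,0]],
    [[-0.082,0.003,0],[0,0,0]],
    [[-0.088,0.0035,0],[0,0,0]],
    [[-0.088,0.0035,0],[0,0,0]],
  ],
)

```text
time_s: 19.48
position: [0.4661, -0.1637, 0.0102]
tcp_rot: [[0.036, -0.037, -0.999], [0.999, -0.014, 0.036], [-0.015, -0.999, 0.036]]
force: [-0.9, -0.1, 7.1]
opening: 0.287
```

play_rows(
  commands=[
    [[-0.004,0,0],[0,0,0]],
    [[-0.008,0,0],[0,0,0]],
    [[-0.012,0,0],[0,0,0]],
    [[-0.015,0,0],[0,0,0]],
    [[-0.015,0,0],[0,0,0]],
  ],
)

```text
time_s: 20.1
position: [0.4616, -0.164, 0.0103]
tcp_rot: [[0.042, -0.016, -0.999], [0.999, -0.018, 0.042], [-0.019, -1.0, 0.016]]
force: [23.2, 16.8, -3.2]
opening: 0.285
```

The right support is at its stop too (23 N). Both stops give hinge x ≈ 0.636. Now I'll release, lift, and go over the flap to behind it with the fingers shut.

play_rows(
  commands=[
    [[0.008,0,0],[0,0,0]],
    [[0.01,0,0],[0,0,0]],
    [[0.01,0,0],[0,0,0]],
    [[0.01,0,0],[0,0,0]],
    [[0.01,0,0.0],[0,0,0]],
    [[0.01,0,0.05],[0,0,0]],
    [[0.01,0,0.1],[0,0,0]],
    [[0.01,0,0.15],[0,0,0]],
    [[0.01,0,0.2],[0,0,0]],
    [[0.01,0,0.235],[0,0,0]],
  ],
  gripper=0.05,
)

```text
time_s: 21.35
position: [0.4632, -0.1642, 0.2474]
tcp_rot: [[0.036, -0.032, -0.999], [0.999, -0.016, 0.037], [-0.017, -0.999, 0.031]]
force: [0.3, -0.2, -0.3]
opening: 0.575
```

play_rows(
  commands=[
    [[0.04,0.02,0],[0,0,0]],
    [[0.08,0.04,0],[0,0,0]],
    [[0.12,0.06,0],[0,0,0]],
    [[0.16,0.08,0],[0,0,0]],
    [[0.2,0.1,0],[0,0,0]],
    [[0.23,0.11,0],[0,0,0]],
    [[0.23,0.11,0],[0,0,0]],
  ],
  gripper=0.0,
)

```text
time_s: 22.22
position: [0.6941, -0.0531, 0.2438]
tcp_rot: [[0.034, -0.035, -0.999], [0.999, -0.015, 0.035], [-0.016, -0.999, 0.034]]
force: [0.0, 0.9, 0.1]
opening: 0.005
```

Run:
```python
from h import *
from rig import *
np.set_printoptions(precision=4,suppress=True,linewidth=200)
s=read_state();p=s["position"];R=s["tcp_rot"];print(s["joint_positions"],p,s["opening"])
c=capture("scene");np.savez("sc4.npz",**c);P=cloud(c)
T=(P-p)@R;col=c["frame"];m=(col.max(-1)<75)&(abs(T[...,0])<.025)&(abs(T[...,2])<.025)&(P[...,2]>.1)&(P[...,2]<.4)
print("tip tool y",np.sort(T[m][:,1])[-8:], P[m][np.argsort(T[m][:,1])[-3:]])
t=capture("top");Q=cloud(t)
for n,u0,u1 in(("L",255,285),("R",328,360)):
    S=Q[205:275,u0:u1];k=(S[...,2]>.05)&(S[...,2]<.07)&(S[...,0]<.5);q=S[k];print(n,len(q),np.percentile(q,[2,50,98],axis=0) if len(q) else "")
cv2.imwrite("pics/sc4.png",cv2.resize(c["frame"][100:320,150:400,::-1],None,fx=2.6,fy=2.6,interpolation=cv2.INTER_CUBIC))
```

```text
[ -12.9627   35.0843   66.7322   -1.2901   79.9266 -100.7349] [ 0.6941 -0.0531  0.2438] 0.004946898274333825
tip tool y [-0.0178 -0.017  -0.017  -0.0145 -0.0144 -0.0135 -0.0131 -0.0124] [[ 0.6975 -0.0438  0.2571]
 [ 0.7062 -0.0465  0.2564]
 [ 0.7036 -0.0453  0.2558]]
L 0 
R 72 [[ 0.4512 -0.1708  0.0504]
 [ 0.4674 -0.1606  0.0554]
 [ 0.4985 -0.148   0.0627]]
```

View pics/sc4.png

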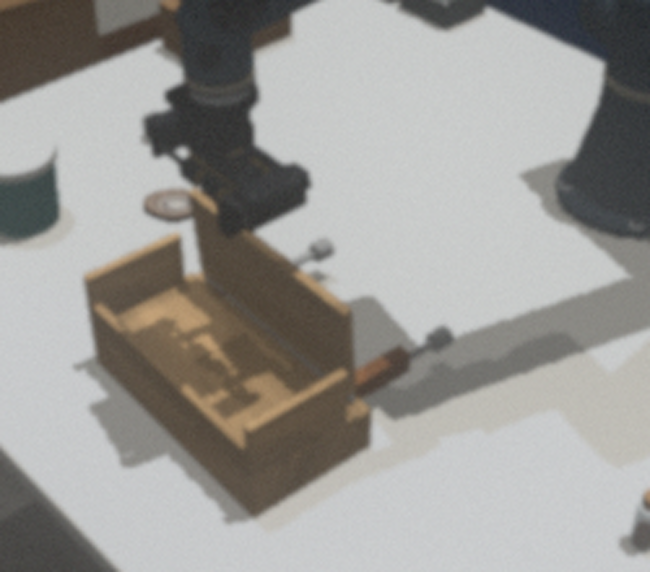

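Both knobs stand out, at (440,338) and (320,248), and the closed fingertips at (230,225) are above and behind the flap. I'll descend behind it and push forward along the hinge arc.

play_rows(
  commands=[
    [[0,0,-0.03],[0,0,0]],
    [[0,0,-0.06],[0,0,0]],
    [[0,0,-0.08],[0,0,0]],
    [[0,0,-0.093],[0,0,0]],
    [[-0.01,0,-0.093],[0,0,0]],
    [[-0.018,0,-0.093],[0,0,0]],
    [[-0.023,0,-0.093],[0,0,0]],
    [[-0.028,0,-0.093],[0,0,0]],
    [[-0.034,0,-0.093],[0,0,0]],
    [[-0.04,0,-0.093],[0,0,0]],
  ],
)

```text
time_s: 23.58
position: [0.6542, -0.054, 0.1527]
tcp_rot: [[0.036, -0.031, -0.999], [0.999, -0.015, 0.037], [-0.016, -0.999, 0.03]]
force: [1.9, 0.7, 1.2]
opening: 0.007
```

```bash
cat > flap.py <<'E'
from h import *
from rig import *
np.set_printoptions(precision=4,suppress=True,linewidth=200)
s=read_state();print(s["position"],s["force"],s["joint_positions"])
t=capture("top");Q=cloud(t);np.savez("topf.npz",**t)
# wood points in front part, near y in (-.19..-.12) and (0.0..0.08)
g=t["frame"].astype(int);wood=(g[...,0]-g[...,2]>20)
ox,oy,a=.636,-.0545,np.radians(-2.2)
X=(Q[...,0]-ox)*np.cos(a)+(Q[...,1]-oy)*np.sin(a);Y=-(Q[...,0]-ox)*np.sin(a)+(Q[...,1]-oy)*np.cos(a)
for lo,hi in((-.14,-.09),(.09,.14)):
    m=wood&(Y>lo)&(Y<hi)&(X<.04)&(X>-.16)&(Q[...,2]>.06)
    for b in np.arange(-.16,.04,.02):
        k=m&(X>=b)&(X<b+.02)
        if k.sum()>3:print("Y%.2f X%.2f n%d z med %.3f max %.3f"%(lo,b+.01,k.sum(),np.median(Q[...,2][k]),np.percentile(Q[...,2][k],95)))
E
python3 flap.py
```

```text
[ 0.6542 -0.054   0.1527] [1.896  0.7397 1.205 ] [ -13.8315   36.8544   78.7836   -1.3739   65.8603 -101.1685]
Y-0.14 X-0.11 n12 z med 0.067 max 0.069
Y-0.14 X-0.09 n41 z med 0.065 max 0.071
Y-0.14 X-0.07 n28 z med 0.064 max 0.071
Y-0.14 X-0.05 n37 z med 0.065 max 0.072
Y-0.14 X-0.03 n40 z med 0.064 max 0.068
Y-0.14 X-0.01 n107 z med 0.101 max 0.213
Y-0.14 X0.01 n31 z med 0.211 max 0.215
Y-0.14 X0.03 n41 z med 0.070 max 0.075
Y0.09 X-0.11 n6 z med 0.069 max 0.069
Y0.09 X-0.09 n24 z med 0.066 max 0.069
Y0.09 X-0.07 n31 z med 0.066 max 0.073
Y0.09 X-0.05 n35 z med 0.065 max 0.072
Y0.09 X-0.03 n33 z med 0.064 max 0.070
Y0.09 X-0.01 n91 z med 0.093 max 0.213
Y0.09 X0.01 n35 z med 0.211 max 0.215
Y0.09 X0.03 n42 z med 0.068 max 0.075
```

play_rows(
  commands=[
    [[-0.007,0,0],[0,0,0]],
    [[-0.0145,0,-0.001],[0,0,0]],
    [[-0.021,0,-0.002],[0,0,0]],
    [[-0.027,0,-0.003],[0,0,0]],
    [[-0.033,0,-0.0045],[0,0,0]],
    [[-0.039,0,-0.0065],[0,0,0]],
    [[-0.045,0,-0.009],[0,0,0]],
    [[-0.05,0,-0.011],[0,0,0]],
    [[-0.0555,0,-0.014],[0,0,0]],
    [[-0.0605,0,-0.017],[0,0,0]],
  ],
)

```text
time_s: 24.88
position: [0.5921, -0.054, 0.1347]
tcp_rot: [[0.036, -0.034, -0.999], [0.999, -0.015, 0.036], [-0.016, -0.999, 0.034]]
force: [2.0, 1.0, 0.5]
opening: -0.002
```

play_rows(
  commands=[
    [[-0.005,0,-0.004],[0,0,0]],
    [[-0.0105,0,-0.008],[0,0,0]],
    [[-0.015,0,-0.012],[0,0,0]],
    [[-0.019,0,-0.017],[0,0,0]],
    [[-0.023,0,-0.022],[0,0,0]],
    [[-0.027,0,-0.027],[0,0,0]],
    [[-0.029,0,-0.03],[0,0,0]],
    [[-0.031,0,-0.033],[0,0,0]],
    [[-0.033,0,-0.037],[0,0,0]],
    [[-0.034,0,-0.04],[0,0,0]],
  ],
)

```text
time_s: 26.12
position: [0.5584, -0.054, 0.0947]
tcp_rot: [[0.036, -0.034, -0.999], [0.999, -0.015, 0.036], [-0.016, -0.999, 0.034]]
force: [-0.1, -0.6, -0.3]
opening: 0.005
```

```bash
python3 flap.py
```

```text
[ 0.5584 -0.054   0.0947] [-0.0908 -0.5781 -0.284 ] [ -16.1404   35.0124   95.5731   -1.7509   51.0786 -102.9442]
Y-0.14 X-0.13 n54 z med 0.123 max 0.128
Y-0.14 X-0.11 n93 z med 0.118 max 0.125
Y-0.14 X-0.09 n66 z med 0.110 max 0.116
Y-0.14 X-0.07 n65 z med 0.103 max 0.108
Y-0.14 X-0.05 n68 z med 0.095 max 0.103
Y-0.14 X-0.03 n71 z med 0.087 max 0.093
Y-0.14 X-0.01 n64 z med 0.081 max 0.087
Y-0.14 X0.01 n69 z med 0.066 max 0.072
Y-0.14 X0.03 n94 z med 0.068 max 0.074
Y0.09 X-0.13 n45 z med 0.123 max 0.128
Y0.09 X-0.11 n77 z med 0.119 max 0.126
Y0.09 X-0.09 n59 z med 0.111 max 0.116
Y0.09 X-0.07 n73 z med 0.103 max 0.109
Y0.09 X-0.05 n75 z med 0.096 max 0.104
Y0.09 X-0.03 n82 z med 0.089 max 0.096
Y0.09 X-0.01 n71 z med 0.082 max 0.087
Y0.09 X0.01 n64 z med 0.068 max 0.073
Y0.09 X0.03 n98 z med 0.069 max 0.074
```

The flap is well over, about 69° forward, and sinking on its own. I'll let it settle and then press it lightly.

play_rows(
  commands=[
    [[0,0,0],[0,0,0]],
    [[0,0,0],[0,0,0]],
    [[0,0,0],[0,0,0]],
    [[0,0,0],[0,0,0]],
    [[0,0,-0.004],[0,0,0]],
    [[0,0,-0.01],[0,0,0]],
    [[0,0,-0.016],[0,0,0]],
    [[0,0,-0.022],[0,0,0]],
    [[0,0,-0.027],[0,0,0]],
    [[0,0,-0.03],[0,0,0]],
  ],
)

```text
time_s: 27.42
position: [0.5585, -0.0539, 0.0645]
tcp_rot: [[0.036, -0.034, -0.999], [0.999, -0.015, 0.037], [-0.016, -0.999, 0.034]]
force: [0.5, -0.4, 0.2]
opening: 0.002
```

play_rows(
  commands=[
    [[0,0,-0.002],[0,0,0]],
    [[0,0,-0.004],[0,0,0]],
    [[0,0,-0.004],[0,0,0]],
  ],
)

```text
time_s: 27.8
position: [0.5587, -0.054, 0.0622]
tcp_rot: [[0.036, -0.034, -0.999], [0.999, -0.015, 0.036], [-0.016, -0.999, 0.033]]
force: [-2.1, 1.6, 7.6]
opening: 0.006
```

Contact at tip z ≈ 0.076 with 7.6 N, so the flap is seated. I'll retreat straight up and check.

play_rows(
  commands=[
    [[0,0,0.01],[0,0,0]],
    [[0,0,0.05],[0,0,0]],
    [[0,0,0.1],[0,0,0]],
    [[-0.02,0.04,0.14],[0,0,0]],
    [[-0.03,0.08,0.16],[0,0,0]],
    [[-0.05,0.12,0.18],[0,0,0]],
    [[-0.07,0.16,0.18],[0,0,0]],
    [[-0.09,0.2,0.18],[0,0,0]],
    [[-0.11,0.24,0.18],[0,0,0]],
    [[-0.13,0.28,0.18],[0,0,0]],
  ],
)

```text
time_s: 29.05
position: [0.428, 0.2273, 0.2415]
tcp_rot: [[0.036, -0.033, -0.999], [0.999, -0.014, 0.037], [-0.016, -0.999, 0.032]]
force: [0.7, 0.4, 0.3]
opening: 0.005
```

play_rows(
  commands=[
    [[-0.03,0.05,0],[0,0,0]],
    [[-0.06,0.1,0],[0,0,0]],
    [[-0.08,0.14,0],[0,0,0]],
    [[-0.08,0.14,0],[0,0,0]],
  ],
)

```text
time_s: 29.55
position: [0.347, 0.3683, 0.2414]
tcp_rot: [[0.031, -0.033, -0.999], [0.999, -0.014, 0.031], [-0.015, -0.999, 0.033]]
force: [-0.8, -1.0, 0.7]
opening: 0.003
```

```bash
python3 flap.py
python3 - <<'E'
from h import *
t=np.load("topf.npz");o=np.load("top1.npz");Q=cloud(t);g=t["frame"].astype(int);grey=g.max(-1)-g.min(-1)<25
for lo,hi in((.03,.1),(-.2,-.12)):
    k=grey&(Q[...,1]>lo)&(Q[...,1]<hi)&(Q[...,2]>.048)&(Q[...,2]<.068)&(Q[...,0]<.52)&(Q[...,0]>.43);q=Q[k];print("knob",len(q),np.percentile(q,[2,50,98],axis=0))
for n,(r,c) in dict(vial=(231,165),agate=(230,416)).items():
    A=o["frame"][r-22:r+22,c-25:c+25].astype(int);B=g[r-22:r+22,c-25:c+25]
    f=lambda I:np.argwhere(I.max(-1)-I.min(-1)>22).mean(0);print(n,f(A),f(B))
a=cv2.resize(np.clip(g[125:260,240:375,::-1]*1.8,0,255).astype(np.uint8),None,fx=4.2,fy=4.2,interpolation=cv2.INTER_CUBIC);cv2.imwrite("pics/end.png",a)
E
```

```text
[0.347  0.3683 0.2414] [-0.8253 -0.965   0.6855] [ 33.7745  19.5092  95.1969   0.4291  67.3276 -54.6074]
Y-0.14 X-0.13 n93 z med 0.077 max 0.081
Y-0.14 X-0.11 n95 z med 0.077 max 0.082
Y-0.14 X-0.09 n98 z med 0.078 max 0.083
Y-0.14 X-0.07 n98 z med 0.077 max 0.083
Y-0.14 X-0.05 n96 z med 0.077 max 0.083
Y-0.14 X-0.03 n94 z med 0.077 max 0.082
Y-0.14 X-0.01 n72 z med 0.074 max 0.081
Y-0.14 X0.01 n71 z med 0.068 max 0.073
Y-0.14 X0.03 n92 z med 0.068 max 0.073
Y0.09 X-0.13 n89 z med 0.077 max 0.083
Y0.09 X-0.11 n100 z med 0.076 max 0.082
Y0.09 X-0.09 n96 z med 0.077 max 0.083
Y0.09 X-0.07 n95 z med 0.077 max 0.083
Y0.09 X-0.05 n95 z med 0.077 max 0.082
Y0.09 X-0.03 n96 z med 0.077 max 0.082
Y0.09 X-0.01 n77 z med 0.076 max 0.082
Y0.09 X0.01 n64 z med 0.068 max 0.073
Y0.09 X0.03 n95 z med 0.068 max 0.074
knob 69 [[0.46355035 0.05727519 0.04911254]
 [0.47663762 0.0672648  0.05796432]
 [0.49937469 0.08022908 0.06596466]]
knob 71 [[ 0.45118235 -0.17068114  0.04867977]
 [ 0.46416257 -0.16040742  0.05624978]
 [ 0.49009672 -0.14838432  0.06271276]]
vial [22.14705882 21.52941176] [22.02941176 21.38235294]
agate [21.64102564 26.75641026] [22.25 26.27]
```

View pics/end.png

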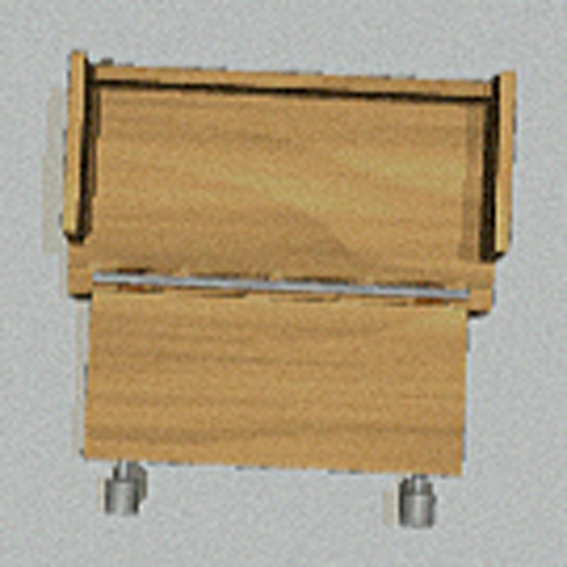

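The picture shows the flap level (z 0.077 right across), with the knobs equally far beyond its edge at (122,490) and (417,500). Handing in.

```bash
python3 -c "
from rig import *
print(hand_in())"
```

```text
the job is handed in; nothing more can be done
None
```

I pulled both flap supports out to their end stops, then tipped the flap forward from behind until it lay level on them. I handed the job in at about 29.6 s of robot time; no verdict was reported.

**What the checks showed**
- **Supports:** each one met its stop and stayed put, at 14 N on the left and 23 N on the right, against about 1.5 N of sliding friction. Both knobs ended up the same distance past the flap's edge.
- **Flap:** its top face measured z ≈ 0.077 m all the way across; 0.076 m is level. It took a light press of 7.6 N and stayed there after the arm backed off.
- **Vial and agate:** both were where they started, to within about a pixel in the top view.
- **Drawer:** I never touched it, but the flap hides it in the last top view, so I did not check it again.

**What went wrong or disagreed**
- **Fingertip position:** the real fingertips sit about 41 mm further back than the stated 25 mm ahead of the TCP; two cameras confirmed this. My first two grasps therefore closed on air above the left knob, and I corrected for it after that.
- **Tool tilt:** my first 20° tool tilt drove joints 5 and 6 almost to their limits partway through the left pull. The knob and gripper briefly took about 38 N vertically. I let go, turned the tool vertical and finished the pull.
- **Starting positions:** judging by where the stops turned out to be, both supports seem to have started a few mm out.

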